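# Wedge up the armadillo stand for its cork foot pads

### The arm

A 6-joint arm with a two-finger parallel gripper is mounted at the origin on the work surface. World frame = base frame: x ahead of the robot, y to its left, z up, the work surface at z = 0. Lengths are in m, angles in degrees, forces in N, time in s.
With the tool pointing down it reaches from about 0.3 to 0.75 m from the base axis. Payload 8.5 kg.
Tool frame: the origin (TCP) lies on the centre line of the jaws, within the pads' length; the fingertips stand 14 mm ahead of it and the grasp point (between the pads) lies 5 mm behind it; z points along the fingers, x is the direction in which the jaws open and shut, and the axes are right-handed (so a half turn about z gives the same grasp; the last joint's range is limited). The gripper opens to 85 mm and grips with 20 to 120 N. Pads are 22 mm wide; open, the fingers measure 114 mm over their backs; the gripper's body (76 mm by 85 mm) begins 54 mm behind the grasp point. The pads swing forward as they close: fully open they stand 13 mm farther back than shut.
Start: joints at [-80.231, 21.807, 74.336, -0, 83.858, -12.336], TCP at [0.207, -0.51, 0.245] pointing down, gripper open.
Joint ranges: [-178.18, 178.18], [-50.72, 133.34], [12.68, 142.11], [-81.47, 261.47], [9.98, 163.14], [-165.26, 165.26]. Speed limits (degrees/s): [136.94, 136.94, 180, 180, 180, 180].

### API

Orientations are given as a 3x3 rotation matrix whose columns are the frame's x, y, z axes.
In Python, from rig import * gives the robot as it stands.
- The arm moves only by the shell command python3 -m crank 'ROWS' [FORCE]. ROWS is JSON, one flat list of numbers, 7 for each row, row after row: the turn, a rotation vector about the world's x, y, z in rad, then the shift along the world's x, y, z in m, then the opening in per cent of the stroke, from 0 (shut) to 100 (fully open). A call has 1 to 20 rows; each row shifts and turns the commanded pose from where the row before left it; what a row does not reach is not made up. A row lasts 1/10 s, in which the tool goes at most 50 mm and 8.59 degrees, less where a joint would pass 70% of its speed; a pose out of reach is approached as far as the arm can. A call is refused whole if a number of a shift passes 0.05 or a number of a turn 0.15, either way. A call with a gripper value outside its range is refused whole. The fingers move at their own pace and stop on an object; FORCE is the grip in N (left out, the last holds). Time passes only in rows, so rows that do not move let the fingers close. It gives the time, the measured TCP pose, the force and the opening at its end, in the units of the state.
- observe(): the state, without advancing time (a new reading comes with each control period).
- get_image(name): name is "scene" or "top" or "wrist"; returns a dict with "frame" (480x640x3 uint8, red, green, blue), "fov_y" (degrees; the focal length in pixels is half the picture's height over the tangent of half this angle, whatever the lens; pixels are square), "cx", "cy" (the principal point, pixels), "k1" (the pictures are not rectified: a ray, as slopes to the right and down, at radius r is drawn at 1 + k1 r^2 times it, then the intrinsics apply), "world_to_cam" (4x4, takes a point from world to camera coordinates). Camera axes: x right, y up, looking along -z (the intrinsics and any distortion apply to the point x, -y, -z); pixel columns grow to the right and rows downward; lengths in m; the calibration is good to about 2 mm. A picture is of the moment at which its call begins. There is no depth.
- close_job(): hands the job in, once; it reports no verdict.
The state is a dict: "time_s": time; "q": joint angles; "qvel": joint speeds; "joint_efforts": joint torques, N m; "position": TCP position; "tool_rot": TCP orientation; "ft_force": force on the tool from outside, world axes, zero at the start; "wrist_torque": the same for the moment, N m; "grip_width": finger opening in m.
Only numpy, scipy, OpenCV 4.12 (cv2) and the standard library are available. Lean on these libraries where they do the work, as an engineer would, in place of code of your own. Each camera call takes 0.05 s, during which the arm holds its last target. There are 200 camera calls.

### The job

Slide the armadillo's wooden stand across the plywood board until its edges are snug against both wooden stops, the long fence and the end stop. Then take the loose wooden wedge and push its thin end along the board under the middle of the stand's open end until both feet at that end are just clear of the board, a few millimetres and no more than a pencil's thickness, so that cork pads can be stuck on. Finish while still gripping the wedge in place, with that end of the stand carried by it alone and still snug in its stops, and leave everything else on the table undisturbed.

Things in the scene. Friction and masses are not known exactly. Their poses are not given: they have to be found in the camera images.
- board: fixed plywood stop board on the table, 240 mm (its x) by 360 mm (its y), 18 mm thick; origin at the centre of its underside (table level), z up; x points away from the robot and y to its left, give or take 0.2 rad. Two wooden stops on it, the fence and the end stop, form a corner; each is 20 mm wide and 22 mm high above the board's upper face. The rest is clear
- fence (a point): middle of the fence's inner face, at the board's upper face: x = -100, y = +64, z = +18 mm in the board's frame. The fence runs along the board's y on its -x (robot's) side, from y = -20 to +148 mm. Axes as the board's
- end_stop (a point): middle of the end stop's inner face, at the board's upper face: x = 0, y = +160, z = +18 mm in the board's frame. It runs along the board's x at its +y end, from x = -90 to +90 mm. Axes as the board's
- stand: loose dark wooden stand, red clay armadillo glued on, 0.45 to 0.7 kg. Slab 130 mm (x) by 160 mm (y), 16 mm thick, on four turquoise feet 8 mm high, 20 mm across, at x +-48, y +-60 mm; total height 82 mm. Origin: centre, at sole level. Axes as the board's once in its stops, where it sits at x -35, y +80, z +18 mm in the board's frame. Starts on the board up to 65 mm from the stops and 0.2 rad askew
- foot_near (a point): centre of the sole of the stand's foot at its open (-y) end on the fence side (-x); level with the board's upper face while it stands on the board
- foot_far (a point): centre of the sole of the stand's other foot at its open (-y) end, on the +x side
- wedge_grip (a point): where to grip the loose brown wooden wedge, 70 g: in its thick part, 120 mm from the thin end, 13.5 mm above its underside. 150 mm long, 32 mm wide, flat below; top rises evenly from 3 mm high at the thin end to 33 mm at the pink thick end (27 mm here). x points along it to the thin end, y across, z up. Lies flat on the table, to the right of the board
- wedge: the same wedge; origin at the centre of its underside, 75 mm from either end, axes as above
- bride_groom: bystander: clay bride-and-groom figurine on an oblong clay base 70 x 115 mm, 155 mm tall; origin under its centre
- bell: bystander: brass hand bell, 60 mm across, 101 mm tall; origin under its centre
- brush_rest: bystander: carved walnut brush rest 50 x 150 mm with two brushes lying in it along its y, 22 mm high; origin under its centre
- jar_pink: bystander: pink paint jar with white lid, 54 mm across, 60 mm tall; origin under its centre
- jar_turquoise: bystander: turquoise paint jar with white lid, 54 mm across, 60 mm tall; origin under its centre
- saucer: bystander: white saucer with cork foot pads, 90 mm across, 16 mm high; origin under its centre
Things that resemble listed ones, but are neither listed nor needed, are in the scene too. Of the things shaped like the stand, the wooden one is meant.

How it is judged:
By the outcome, as a careful person would: the job done as asked, in the order asked, and still so for the second after the job is handed in, while the arm keeps its last pose, push and grip.
It also fails if it takes over 69 s, if anything falls off the work surface, if the arm or the gripper's body presses on something with over 40 N, if the wrist force passes 120 N, or if a joint passes its speed limit or range.

## Working session

There is one attempt and no reset: what is moved stays moved. The work goes in short steps, Python scripts to look and compute and a shell command to move; the robot and the scene stay as the last step left them, time stands still between calls to the robot, and variables do not carry over. Pictures are saved under pics/ and viewed, about 8 in all and at most 12, crops included, and the job is handed in when it is done.

```bash
ls; mkdir -p pics; cat > h.py <<'E'
from rig import *
import numpy as np, cv2
def shot(n,f):
    d=get_image(n); cv2.imwrite(f'pics/{f}.png',d['frame'][:,:,::-1]); np.save(f'pics/{f}.npy',d,allow_pickle=True); return d
def load(f): return np.load(f'pics/{f}.npy',allow_pickle=True).item()
def intr(d):
    f=240/np.tan(np.radians(d['fov_y'])/2); return f
def ray(d,u,v):
    f=intr(d); x=(u-d['cx'])/f; y=(v-d['cy'])/f; a,b=x,y
    for _ in range(30):
        s=1+d['k1']*(a*a+b*b); a,b=x/s,y/s
    T=np.array(d['world_to_cam']); R=T[:3,:3]; c=-R.T@T[:3,3]
    return c,R.T@np.array([a,-b,-1.])
def onz(d,u,v,z):
    c,r=ray(d,u,v); return c+r*(z-c[2])/r[2]
def proj(d,p):
    T=np.array(d['world_to_cam']); q=T[:3,:3]@np.asarray(p)+T[:3,3]; a,b=q[0]/-q[2],-q[1]/-q[2]
    s=1+d['k1']*(a*a+b*b); f=intr(d); return np.array([d['cx']+f*a*s,d['cy']+f*b*s])
def tri(obs):
    A=np.zeros((3,3)); B=np.zeros(3)
    for d,u,v in obs:
        c,r=ray(d,u,v); r=r/np.linalg.norm(r); P=np.eye(3)-np.outer(r,r); A+=P; B+=P@c
    return np.linalg.solve(A,B)
E
python3 - <<'E'
from h import *
for n in ['scene','top','wrist']:
    d=shot(n,n+'0'); T=np.array(d['world_to_cam']); print(n,d['fov_y'],d['cx'],d['cy'],d['k1'],(-T[:3,:3].T@T[:3,3]).round(3))
print(observe())
E
```

```text
pics
scene 55.14907672360952 322.3939823522885 239.28492910131692 -0.10813196283039393 [1.294 0.38  0.893]
top 42.93201984537123 326.80299349945744 248.51126165036433 -0.14133389568246144 [0.442 0.034 1.421]
wrist 59.14311543235413 320.2205369930692 241.54975586031983 -0.027720009105368197 [ 0.285 -0.477  0.374]
{'time_s': 0.15, 'q': array([-8.02330040e+01,  2.18347155e+01,  7.43701097e+01,  8.08173474e-04,
        8.38579741e+01, -1.23370753e+01]), 'qvel': array([ 0.0104205 , -0.0924797 , -0.16760586, -0.04843449, -0.02267995,
        0.03170755]), 'joint_efforts': array([ 3.44740365e-03, -4.48626387e+01, -2.31341958e+01, -7.81609265e-05,
        3.81274353e-03, -1.68583892e-05]), 'position': array([ 0.20691651, -0.50939083,  0.24485678]), 'tool_rot': array([[ 3.76288603e-01, -9.26502487e-01, -1.72115477e-04],
       [-9.26501887e-01, -3.76288560e-01,  1.08254608e-03],
       [-1.06774672e-03, -2.47884436e-04, -9.99999399e-01]]), 'ft_force': array([1.19068801, 0.7180575 , 1.19754698]), 'wrist_torque': array([-0.01602215,  0.00824287,  0.0466578 ]), 'grip_width': 0.08580685756406962}
```

View pics/top0.png

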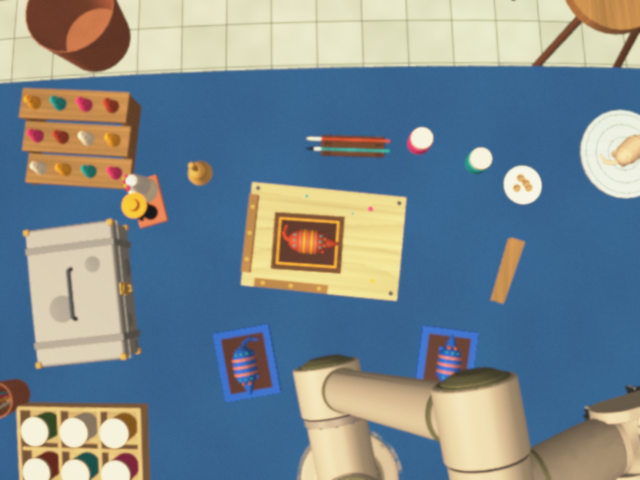

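View pics/scene0.png

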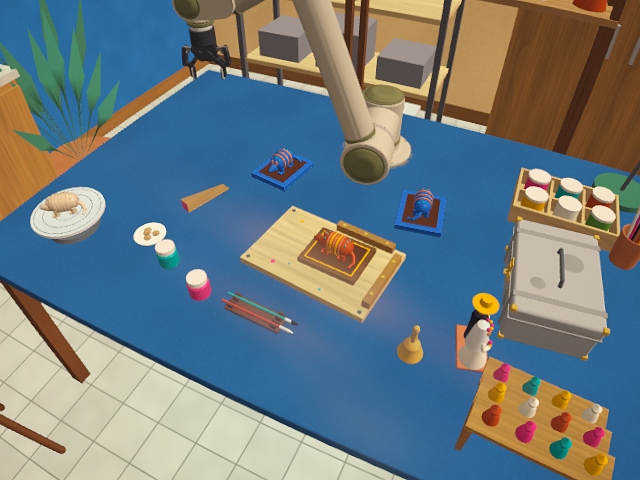

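Top view: the board is at (325,240). The wooden stand with the red armadillo is at (308,242). Look-alikes are the blue-framed stands at (246,362) and (449,358). The wedge is at (508,270), and its pink thick end faces away from the robot (scene 185,204). The fence runs along the lower board edge at (290,285) and the end stop is at (250,233). Next I'll measure these.

```bash
cat >> h.py <<'E'
def quad(mask,near,eps=None):
    cs,_=cv2.findContours(mask.astype(np.uint8),cv2.RETR_EXTERNAL,cv2.CHAIN_APPROX_NONE)
    c=min((c for c in cs if cv2.contourArea(c)>200),key=lambda c:-cv2.pointPolygonTest(c,near,True))
    r=cv2.minAreaRect(c); return c,r,cv2.boxPoints(r)
E
python3 - <<'E'
from h import *
for n,b,s,w in [('top0',(360,200),(308,220),(508,270)),('scene0',(300,250),(340,250),(205,198))]:
    d=load(n); h=cv2.cvtColor(d['frame'],cv2.COLOR_RGB2HSV)
    for nm,p in [('board',b),('stand',s),('wedge',w)]: print(n,nm,h[p[1],p[0]])
    H,S,V=h[...,0].astype(int),h[...,1].astype(int),h[...,2].astype(int)
    m=~((H>95)&(H<125)&(S>100))
    for nm,p in [('board',b),('wedge',w)]:
        c,r,bx=quad(m,p)
        ap=cv2.approxPolyDP(c,4,True)[:,0]
        print(nm,cv2.contourArea(c),ap.tolist())
        if n=='top0': print([onz(d,*q,0.018).round(4).tolist() for q in ap])
d=load('wrist0'); 
a=cv2.resize(load('top0')['frame'][160:320,220:420],None,fx=3,fy=3,interpolation=cv2.INTER_CUBIC)
b=d['frame'][::2,::2]
o=np.zeros((a.shape[0]+b.shape[0]-240,600,3),np.uint8); o[:480]=a
cv2.imwrite('pics/c1.png',o[:480,:,::-1])
E
```

```text
top0 board [ 25  98 241]
top0 stand [ 19 192 236]
top0 wedge [ 16 150 200]
board 16728.5 [[251, 182], [240, 285], [397, 300], [406, 196]]
[[0.6913, 0.2137, 0.018], [0.4522, 0.242, 0.018], [0.4105, -0.1185, 0.018], [0.6507, -0.1462, 0.018]]
wedge 1138.0 [[514, 237], [506, 240], [491, 301], [501, 304], [525, 243]]
[[0.5502, -0.3972, 0.018], [0.5435, -0.3778, 0.018], [0.4027, -0.3372, 0.018], [0.3952, -0.3606, 0.018], [0.5356, -0.423, 0.018]]
scene0 board [ 21 102 224]
scene0 stand [  7 193 151]
scene0 wedge [ 16 139 187]
board 10949.0 [[253, 230], [255, 241], [240, 256], [241, 262], [362, 323], [368, 314], [387, 314], [389, 306], [381, 294], [405, 258], [395, 243], [293, 205], [267, 229]]
wedge 545.0 [[229, 188], [220, 184], [181, 198], [182, 207], [189, 212]]
```

View pics/wrist0.png

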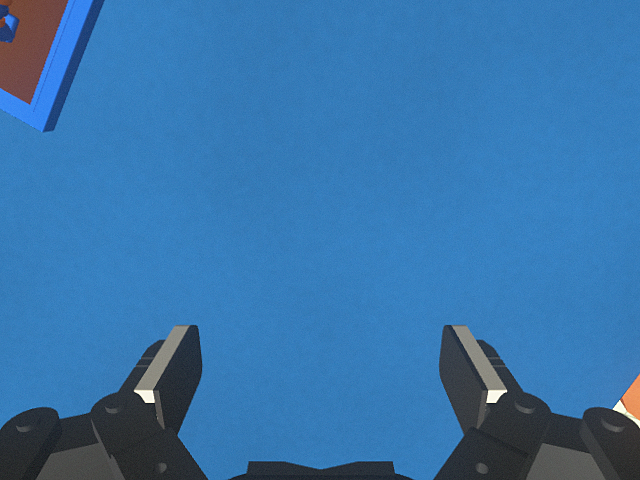

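```bash
python3 -m crank '[0,0,0.107,0.0273,0.0375,0,100,0,0,0.107,0.0273,0.0375,0,100,0,0,0.107,0.0273,0.0375,0,100,0,0,0.107,0.0273,0.0375,0,100,0,0,0.107,0.0273,0.0375,0,100,0,0,0.107,0.0273,0.0375,0,100,0,0,0.107,0.0273,0.0375,0,100,0,0,0.107,0.0273,0.0375,0,100,0,0,0.107,0.0273,0.0375,0,100,0,0,0.107,0.0273,0.0375,0,100,0,0,0,0.0273,0.0375,0,100,0,0,0,0.0273,0.0375,0,100,0,0,0,0,0,0,100,0,0,0,0,0,0,100]'
python3 - <<'E'
from h import *
d=shot('wrist','w1'); T=np.array(d['world_to_cam']); print((-T[:3,:3].T@T[:3,3]).round(3),T[:3,:3].round(3))
E
```

```text
time_s: 1.55
position: [0.5346, -0.0588, 0.2448]
tool_rot: [[0.994, -0.113, -0.001], [-0.113, -0.994, 0.0], [-0.001, 0.0, -1.0]]
ft_force: [0.3, -0.5, -0.5]
grip_width: 0.0857
[0.544 0.025 0.374] [[ 0.994 -0.113 -0.001]
 [ 0.106  0.939 -0.326]
 [ 0.038  0.324  0.945]]
```

View pics/w1.png

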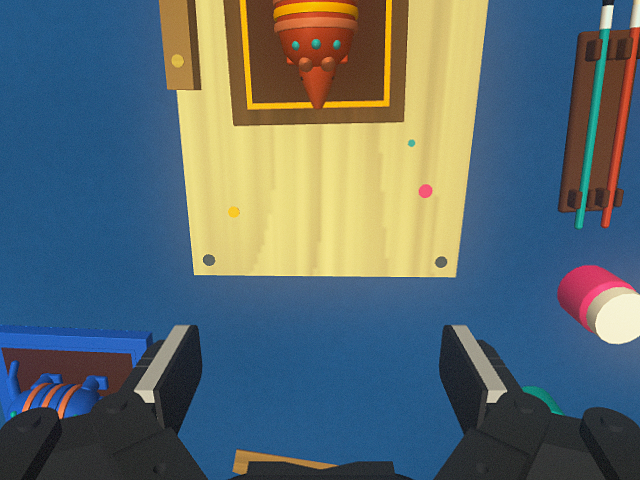

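The wrist view shows the red armadillo on the wooden stand, with its open-end corners at (232,125) and (404,121). The board corners are at (194,276) and (456,277), and the fence end is at (201,90). I'll refine these by fitting lines.

```bash
cat >> h.py <<'E'
def edge(gray,a,b,half=7,n=40,sgn=0):
    """subpixel line fit: strongest gradient across segment a-b"""
    a,b=np.float64(a),np.float64(b); t=(b-a)/np.linalg.norm(b-a); nn=np.array([-t[1],t[0]]); P=[]
    ss=np.arange(-half,half+.01,.25)
    for k in np.linspace(.08,.92,n):
        p=a+(b-a)*k; q=(p+ss[:,None]*nn).astype(np.float32)
        v=cv2.remap(gray,q[:,0][None],q[:,1][None],cv2.INTER_LINEAR)[0].astype(float)
        g=np.gradient(cv2.GaussianBlur(v[None],(9,1),2)[0]); g=g*sgn if sgn else abs(g)
        P.append(p+ss[g.argmax()]*nn)
    return cv2.fitLine(np.float32(P),cv2.DIST_HUBER,0,.01,.01).ravel()
def cross(l,m):
    s=np.linalg.solve(np.c_[l[:2],-m[:2]],m[2:]-l[2:]); return l[2:]+s[0]*l[:2]
def poly(gray,pts,**k):
    L=[edge(gray,pts[i],pts[(i+1)%len(pts)],**k) for i in range(len(pts))]
    return np.array([cross(L[i-1],L[i]) for i in range(len(pts))])
E
python3 - <<'E'
from h import *
d=load('w1'); g=d['frame'][...,2]  # blue channel
s=edge(g,(232,125),(404,121)); sl=edge(g,(226,5),(233,124)); sr=edge(g,(408,5),(404,120))
gr=d['frame'][...,0]
bb=edge(gr,(194,276),(456,277)); bl=edge(gr,(180,100),(194,276)); br=edge(gr,(485,5),(456,277))
A,B=cross(s,sl),cross(s,sr); C,D=cross(bb,bl),cross(bb,br)
print('stand px',A,B,'board px',C,D)
p=[onz(d,*A,.042),onz(d,*B,.042)]; q=[onz(d,*C,.018),onz(d,*D,.018)]
print(np.round(p,4),np.linalg.norm(p[1]-p[0]),'yaw',np.arctan2(*(p[1]-p[0])[[1,0]]))
print(np.round(q,4),np.linalg.norm(q[1]-q[0]),'yaw',np.arctan2(*(q[1]-q[0])[[1,0]]))
t=load('top0'); tr=t['frame'][...,0]
P=poly(tr,[(251,182),(240,285),(397,300),(406,196)],half=4); W=np.array([onz(t,*x,.018) for x in P])
print('board top',P.round(1).tolist(),W.round(4).tolist(),W.mean(0)); 
for i in range(4): e=W[(i+1)%4]-W[i]; print(np.linalg.norm(e),np.degrees(np.arctan2(e[1],e[0])))
# dark slab mask in top
h=cv2.cvtColor(t['frame'],cv2.COLOR_RGB2HSV)
m=(t['frame'][...,0]<150); m[:200]=0;m[285:]=0;m[:,:262]=0;m[:,355:]=0
c,r,bx=quad(m,(308,220)); print('stand rect',r,bx.tolist())
S=poly(t['frame'][...,1],[x for x in bx],half=4); X=np.array([onz(t,*x,.042) for x in S]); print(S.round(1).tolist(),X.round(4).tolist(),X.mean(0))
for i in range(4): e=X[(i+1)%4]-X[i]; print(np.linalg.norm(e),np.degrees(np.arctan2(e[1],e[0])))
E
```

```text
stand px [232.6065  125.43339] [403.56274 121.8008 ] board px [193.53886 274.75095] [455.45636 276.97855]
[[ 4.750e-01  1.170e-02  4.200e-02]
 [ 6.042e-01 -3.000e-04  4.200e-02]] 0.12975350949012646 yaw -0.09227322985821225
[[ 0.4106 -0.1158  0.018 ]
 [ 0.6492 -0.1449  0.018 ]] 0.24036550669620524 yaw -0.12158825145287833
board top [[249.89999389648438, 180.89999389648438], [238.6999969482422, 284.79998779296875], [396.79998779296875, 301.1000061035156], [406.5, 196.5]] [[0.694, 0.2163, 0.018], [0.4529, 0.245, 0.018], [0.4079, -0.118, 0.018], [0.6496, -0.1472, 0.018]] [0.55108402 0.04899364 0.018     ]
0.24281537614627094 173.20033669107835
0.36579826002701876 -97.05789843220356
0.24341564594921847 -6.894658833037924
0.3661996256256076 83.03625142246445
stand rect ((307.41119384765625, 242.24365234375), (68.25467681884766, 55.28771209716797), 4.085616588592529) [[271.4010314941406, 267.38580322265625], [275.3401184082031, 212.2385711669922], [343.4213562011719, 217.10150146484375], [339.4822692871094, 272.24871826171875]]
[[270.5, 268.1000061035156], [274.70001220703125, 211.39999389648438], [344.1000061035156, 216.5], [340.20001220703125, 273.0]] [[0.489, 0.1684, 0.042], [0.6179, 0.1571, 0.042], [0.6029, -0.0007, 0.042], [0.4747, 0.011, 0.042]] [0.54613857 0.08395336 0.042     ]
0.12940814380321194 -5.011289078183416
0.15854738478116703 -95.43847164427409
0.128767163229323 174.76316951571863
0.15803701811827398 84.79289940530391
```

View pics/c1.png

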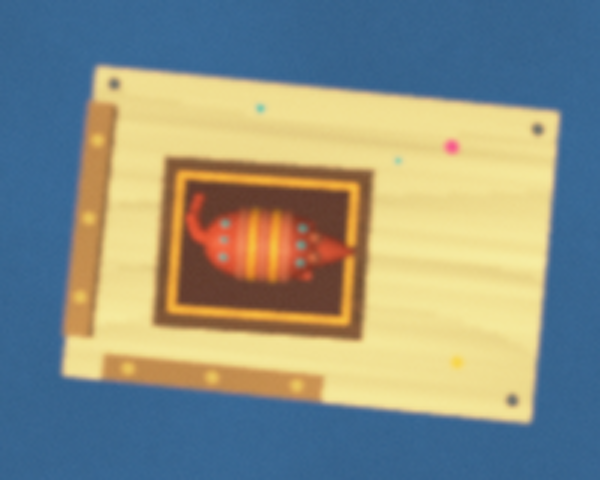

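```bash
python3 - <<'E'
from h import *
d=load('w1'); t=load('top0')
print('nose',tri([(d,318,108),(t,337.7,243.7)]).round(3),'dot',tri([(d,316,44),(t,320,241.7)]).round(3))
for a,b in [((232.6,125.4),(340.2,273)),((403.6,121.8),(344.1,216.5)),((193.5,274.8),(396.8,301.1)),((455.5,277),(406.5,196.5))]: print('corner',tri([(d,*a),(t,*b)]).round(4))
# tip: pixels of pad front edge, half gap 42.8mm in tool x
R=np.array(observe()['tool_rot']); p=np.array(observe()['position'])
for u,v,x in [(200,326,-.0428),(441,326,.0428)]:
    c,r=ray(d,u,v); c=R.T@(c-p); r=R.T@r; k=(x-c[0])/r[0]; print('tip tool frame',(c+k*r).round(4))
E
```

```text
nose [0.541 0.016 0.042] dot [0.544 0.055 0.09 ]
corner [0.4747 0.0113 0.0406]
corner [0.6021 0.     0.0516]
corner [ 0.4078 -0.1188  0.0106]
corner [ 0.6507 -0.148   0.0119]
tip tool frame [-0.0428 -0.0081  0.0032]
tip tool frame [ 0.0428 -0.0083  0.0032]
```

```bash
python3 -m crank '[0.149,-0.018,-0.006,-0.005,0,-0.04,40,0,0,0,0,0,-0.042,40,0,0,0,0,0,-0.042,40,0,0,0,0,0,-0.042,40,0,0,0,0,0,-0.03,40,0,0,0,0,0,-0.008,40,0,0,0,0,0,0,40,0,0,0,0,0,0,40]'
python3 -m crank '[0,0,0,0.0012,0.01,0,40,0,0,0,0.0012,0.01,0,40,0,0,0,0.0012,0.01,0,40,0,0,0,0.0012,0.01,0,40,0,0,0,0,0,0,40]'
python3 - <<'E'
from h import *
s=observe(); p=s['position']-[.5512,.0487,0]; print('board',p[0]*.9928-p[1]*.1197,p[0]*.1197+p[1]*.9928,s['grip_width'])
shot('top','t1'); d=shot('wrist','w2')
E
```

```text
time_s: 2.4
position: [0.5302, -0.0603, 0.0428]
tool_rot: [[0.993, -0.12, 0.021], [-0.122, -0.982, 0.147], [0.003, -0.149, -0.989]]
ft_force: [0.0, 0.6, 0.4]
grip_width: 0.0344
time_s: 2.9
position: [0.5343, -0.0179, 0.0415]
tool_rot: [[0.993, -0.117, 0.018], [-0.119, -0.982, 0.148], [0.0, -0.149, -0.989]]
ft_force: [-0.5, -0.6, 0.9]
grip_width: 0.0337
board -0.008777595498503116 -0.06818917253013998 0.03370080562891194
```

View pics/w2.png

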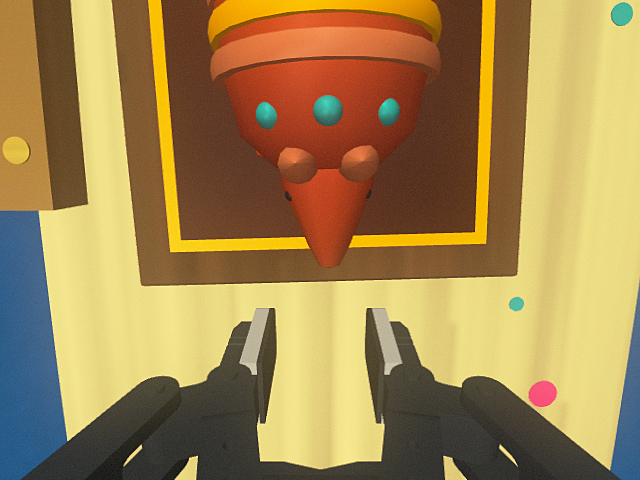

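The wrist view shows the tips at (255,308) and (378,308), about 10 mm short of the slab's open edge at row 283. They are centred and clear of the head. I'll push toward the end stop.

```bash
python3 -m crank '[0,0,0,0.0007,0.006,0,40,0,0,0,0.0007,0.006,0,40,0,0,0,0.0007,0.006,0,40,0,0,0,0.0007,0.006,0,40,0,0,0,0.0007,0.006,0,40,0,0,0,0.0007,0.006,0,40,0,0,0,0.0007,0.006,0,40,0,0,0,0.0006,0.005,0,40,0,0,0,0.0002,0.002,0,40,0,0,0,0,0,0,40]'
python3 -m crank '[0,0,0,0.0002,0.002,0,40,0,0,0,0.0002,0.002,0,40,0,0,0,0,0,0,40]'
python3 -m crank '[0,0,0,0.0002,0.002,0,40,0,0,0,0,0,0,40]'
```

```text
time_s: 4.0
position: [0.54, 0.03, 0.0413]
tool_rot: [[0.993, -0.119, 0.018], [-0.121, -0.981, 0.149], [0.0, -0.15, -0.989]]
ft_force: [0.7, -0.3, 0.7]
grip_width: 0.0335
time_s: 4.3
position: [0.5405, 0.0335, 0.0414]
tool_rot: [[0.993, -0.119, 0.019], [-0.121, -0.982, 0.148], [0.0, -0.149, -0.989]]
ft_force: [-0.8, -2.1, -0.2]
grip_width: 0.0341
time_s: 4.5
position: [0.5407, 0.0355, 0.0413]
tool_rot: [[0.993, -0.119, 0.019], [-0.121, -0.982, 0.148], [0.0, -0.149, -0.989]]
ft_force: [-0.8, -3.0, -0.1]
grip_width: 0.0343
```

```bash
python3 -m crank '[0,0,0,0.0001,0.001,0,40,0,0,0,0.0001,0.001,0,40,0,0,0,0,0,0,40]'; python3 -m crank '[0,0,0,0.0001,0.001,0,40,0,0,0,0,0,0,40]';python3 -m crank '[0,0,0,0.0001,0.001,0,40,0,0,0,0,0,0,40]'
python3 - <<'E'
from h import *
shot('top','t2')
E
```

```text
time_s: 4.8
position: [0.5409, 0.0373, 0.0413]
tool_rot: [[0.993, -0.119, 0.018], [-0.121, -0.982, 0.148], [0.0, -0.149, -0.989]]
ft_force: [-0.2, -5.6, -0.2]
grip_width: 0.0342
time_s: 5.0
position: [0.541, 0.0375, 0.0413]
tool_rot: [[0.993, -0.119, 0.018], [-0.12, -0.982, 0.146], [0.001, -0.147, -0.989]]
ft_force: [-1.8, -9.7, 0.0]
grip_width: 0.0342
time_s: 5.2
position: [0.541, 0.0376, 0.0413]
tool_rot: [[0.993, -0.119, 0.018], [-0.12, -0.982, 0.145], [0.001, -0.146, -0.989]]
ft_force: [-2.6, -15.3, 1.5]
grip_width: 0.0343
```

```bash
python3 -m crank '[0,0,0,-0.0012,-0.01,0,40,0,0,0,-0.0012,-0.01,0,40,-0.149,0.018,0,0,0,0.03,40,0,0,0,0,0,0.04,40,0,0,0,0,0,0.04,40]'
python3 -m crank '[0,0,0.1428,0.0101,0.0091,0,40,0,0,0.1428,0.0101,0.0091,0,40,0,0,0.1428,0.0101,0.0091,0,40,0,0,0.1428,0.0101,0.0091,0,40,0,0,0.1428,0.0101,0.0091,0,40,0,0,0.1428,0.0101,0.0091,0,40,0,0,0.1428,0.0101,0.0091,0,40,0,0,0.1428,0.0101,0.0091,0,40,0,0,0.1428,0.0101,0.0091,0,40,0,0,0.1428,0.0101,0.0091,0,40,0,0,0.1428,0.0101,0.0091,0,40,0.018,0.148,0,0,0,0,40,0,0,0,0,0,0,40,0,0,0,0,0,0,40]'
python3 - <<'E'
from h import *
s=observe(); p=s['position']-[.5512,.0487,0]; print('board',p[0]*.9928-p[1]*.1197,p[0]*.1197+p[1]*.9928,np.arctan2(s['tool_rot'][1,0],s['tool_rot'][0,0]))
d=shot('wrist','w3'); t=load('t2')
# stand in t2 (before the move): dark slab
f=t['frame']; S=None
E
```

```text
time_s: 5.75
position: [0.5382, 0.02, 0.1525]
tool_rot: [[0.993, -0.12, -0.001], [-0.12, -0.993, 0.001], [-0.001, -0.001, -1.0]]
ft_force: [2.0, -0.7, -0.0]
grip_width: 0.034
time_s: 7.15
position: [0.6501, 0.1193, 0.1505]
tool_rot: [[0.121, 0.982, -0.145], [0.993, -0.12, 0.019], [0.001, -0.146, -0.989]]
ft_force: [-0.5, -0.1, -0.9]
grip_width: 0.0342
board 0.08974079602912462 0.08191257460971839 1.4490467137271432
```

View pics/w3.png

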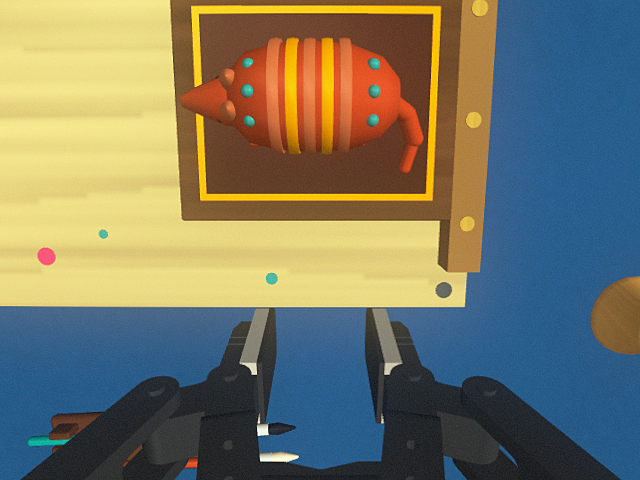

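The stand now sits flush against the end stop (edge at x≈455–470 px), with its +x edge at row 220. The way down is clear. I'll descend and push it toward the fence.

```bash
python3 -m crank '[0,0,0,0,0,-0.04,40,0,0,0,0,0,-0.04,40,0,0,0,0,0,-0.02,40,0,0,0,0,0,-0.009,40,0,0,0,0,0,0,40]'
python3 -m crank '[0,0,0,-0.007,0.0008,0,40,0,0,0,-0.007,0.0008,0,40,0,0,0,-0.006,0.0007,0,40,0,0,0,-0.006,0.0007,0,40,0,0,0,-0.006,0.0007,0,40,0,0,0,-0.006,0.0007,0,40,0,0,0,-0.003,0.0004,0,40,0,0,0,0,0,0,40]'
python3 -m crank '[0,0,0,-0.002,0.0002,0,40,0,0,0,-0.001,0.0001,0,40,0,0,0,0,0,0,40]'
python3 -m crank '[0,0,0,-0.001,0.0001,0,40,0,0,0,0,0,0,40]'
```

```text
time_s: 7.7
position: [0.6493, 0.1195, 0.0421]
tool_rot: [[0.121, 0.982, -0.147], [0.993, -0.119, 0.018], [0.0, -0.148, -0.989]]
ft_force: [-0.4, 0.2, 0.2]
grip_width: 0.0342
time_s: 8.5
position: [0.6094, 0.1243, 0.0435]
tool_rot: [[0.121, 0.982, -0.144], [0.993, -0.119, 0.018], [0.001, -0.145, -0.989]]
ft_force: [4.2, -0.7, 4.2]
grip_width: 0.0342
time_s: 8.8
position: [0.6072, 0.1245, 0.0435]
tool_rot: [[0.121, 0.982, -0.143], [0.993, -0.119, 0.018], [0.001, -0.144, -0.99]]
ft_force: [6.4, -1.0, 4.4]
grip_width: 0.034
time_s: 9.0
position: [0.6063, 0.1246, 0.0435]
tool_rot: [[0.121, 0.982, -0.142], [0.993, -0.12, 0.018], [0.001, -0.144, -0.99]]
ft_force: [6.7, -0.3, 4.9]
grip_width: 0.034
```

```bash
python3 - <<'E'
from h import *
d=shot('wrist','w4')
E
```

```text
(no output)
```

View pics/w4.png

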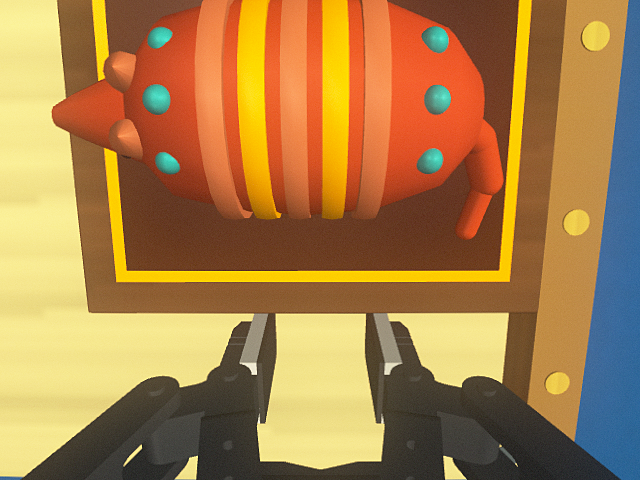

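The pads are against the slab's +x edge (row 312), and the slab is flush with the end stop. I'll continue in small steps.

```bash
python3 -m crank '[0,0,0,-0.001,0.0001,0,40,0,0,0,-0.001,0.0001,0,40,0,0,0,0,0,0,40]'
python3 -m crank '[0,0,0,-0.001,0.0001,0,40,0,0,0,0,0,0,40]'
python3 -m crank '[0,0,0,-0.001,0.0001,0,40,0,0,0,0,0,0,40]'
```

```text
time_s: 9.35
position: [0.6043, 0.1248, 0.0435]
tool_rot: [[0.121, 0.982, -0.142], [0.993, -0.12, 0.018], [0.001, -0.144, -0.99]]
ft_force: [6.0, -0.4, 4.4]
grip_width: 0.0341
time_s: 9.55
position: [0.6038, 0.1248, 0.0435]
tool_rot: [[0.121, 0.983, -0.141], [0.993, -0.12, 0.018], [0.001, -0.142, -0.99]]
ft_force: [8.9, -0.7, 3.7]
grip_width: 0.0342
time_s: 9.75
position: [0.6037, 0.1247, 0.0436]
tool_rot: [[0.121, 0.983, -0.139], [0.993, -0.12, 0.018], [0.001, -0.14, -0.99]]
ft_force: [12.6, -1.0, 2.6]
grip_width: 0.034
```

```bash
python3 -m crank '[0,0,0,0.01,-0.0012,0,40,0,0,0,0.01,-0.0012,0,40,-0.018,-0.142,0,0,0,0.03,40,0,0,0,0,0,0.04,40,0,0,0,0,0,0.04,60]'
python3 -m crank '[0,0,-0.1065,-0.007,-0.0435,0.0083,70,0,0,-0.1065,-0.007,-0.0435,0.0083,70,0,0,0,-0.007,-0.0435,0.0083,70,0,0,0,-0.007,-0.0435,0.0083,70,0,0,0,-0.007,-0.0435,0.0083,70,0,0,0,-0.007,-0.0435,0.0083,70,0,0,0,-0.007,-0.0435,0.0083,70,0,0,0,-0.007,-0.0435,0.0083,70,0,0,0,-0.007,-0.0435,0.0083,70,0,0,0,-0.007,-0.0435,0.0083,70,0,0,0,-0.007,-0.0435,0.0083,70,0,0,0,-0.007,-0.0435,0.0083,70,0,0,0,0,0,0,70,0,0,0,0,0,0,70]'
python3 - <<'E'
from h import *
d=shot('wrist','w5'); t=shot('top','t3')
P=poly(t['frame'][...,0],[(251,182),(240,285),(397,300),(406,196)],half=4); W=np.array([onz(t,*x,.018) for x in P]); c=W.mean(0); print('board',c,[np.arctan2(*(W[a]-W[b])[[1,0]]) for a,b in [(0,1),(3,2)]])
a=np.vstack([d['frame'],]); b=cv2.resize(t['frame'][170:310,225:415],None,fx=3,fy=3,interpolation=cv2.INTER_CUBIC)
o=np.zeros((600,800,3),np.uint8); o[:360,:480]=cv2.resize(d['frame'],(480,360),interpolation=cv2.INTER_AREA); o[360:,:320]=cv2.resize(b,(320,240),interpolation=cv2.INTER_AREA)
o[180:600,230:800]=b; cv2.imwrite('pics/c2.png',o[:,:,::-1])
cv2.imwrite('pics/c2.png',np.vstack([cv2.resize(d['frame'],(427,320),interpolation=cv2.INTER_AREA),cv2.resize(b,(427,280),interpolation=cv2.INTER_AREA)])[:,:,::-1])
E
```

```text
time_s: 10.25
position: [0.619, 0.123, 0.1528]
tool_rot: [[0.12, 0.993, -0.01], [0.993, -0.12, 0.001], [-0.001, -0.01, -1.0]]
ft_force: [-0.0, -0.4, 0.8]
grip_width: 0.0475
time_s: 11.65
position: [0.5361, -0.3994, 0.2511]
tool_rot: [[0.329, 0.944, -0.007], [0.944, -0.329, 0.004], [0.001, -0.008, -1.0]]
ft_force: [0.2, 0.6, -0.8]
grip_width: 0.0598
board [0.55110667 0.04894101 0.018     ] [np.float64(-0.11970791885524788), np.float64(-0.12137454348335573)]
```

View pics/c2.png

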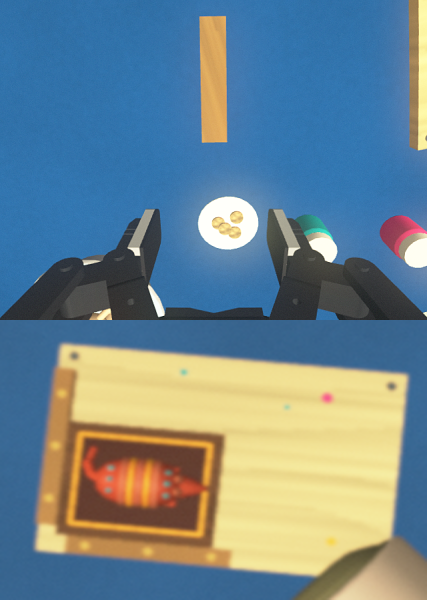

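Lower crop: the stand sits in the corner of both stops. Upper crop: the wedge is at about (300–340, 24–213) in the full image, with the saucer below it. I'll measure the wedge using the wrist, top and scene views.

```bash
python3 - <<'E'
from h import *
d=load('w5'); s=load('scene0'); t=load('top0')
print('scene pink',onz(s,185,205,.015).round(3),'other',onz(s,226,186,.003).round(3))
P=poly(d['frame'][...,0],[(300,24),(339,24),(340,213),(303,213)],half=6); print(P.round(1).tolist())
thin=[onz(d,*P[i],.003) for i in (0,1)]; thick=[onz(d,*P[i],.033) for i in (3,2)]
print('thin',np.round(thin,4),'thick',np.round(thick,4))
a,b=np.mean(thin,0)[:2],np.mean(thick,0)[:2]; v=a-b; print('len',np.linalg.norm(v),'w',np.linalg.norm(thin[1]-thin[0]),np.linalg.norm(thick[1]-thick[0]),'ang',np.degrees(np.arctan2(v[1],v[0])))
v/=np.linalg.norm(v); print('grip pt from thick',b+v*.03,'from thin',a-v*.12)
Q=poly(t['frame'][...,0],[(510,237),(525,240),(502,304),(491,301)],half=4); print(Q.round(1).tolist())
for i,j in [(0,3),(1,2),(2,1),(3,0)]: print('tri',tri([(d,*P[i]),(t,*Q[j])]).round(4),i)
o=observe(); R=o['tool_rot']; g=np.array([*(a-v*.12*.5-v*0.0),0]); print(o['position'],np.degrees(np.arctan2(R[1,0],R[0,0])))
# dark check of the thick end colour in scene
print(s['frame'][203:208,184],s['frame'][186,224])
E
```

```text
scene pink [ 0.542 -0.401  0.015] other [ 0.404 -0.351  0.003]
[[298.3999938964844, 24.200000762939453], [338.1000061035156, 23.399999618530273], [340.1000061035156, 212.8000030517578], [302.1000061035156, 213.6999969482422]]
thin [[ 0.3964 -0.3689  0.003 ]
 [ 0.4064 -0.3384  0.003 ]] thick [[ 0.539  -0.4163  0.033 ]
 [ 0.5489 -0.3856  0.033 ]]
len 0.1501955888306414 w 0.03207790817330122 0.032227541950523964 ang 161.65406222900185
grip pt from thick [ 0.51548478 -0.3914734 ] from thin [ 0.51529914 -0.39141183]
[[507.8999938964844, 235.8000030517578], [525.0999755859375, 240.89999389648438], [503.5, 304.0], [489.3999938964844, 299.6000061035156]]
tri [ 0.3938 -0.3633 -0.0754] 0
tri [ 0.4065 -0.3473  0.0752] 1
tri [ 0.5285 -0.3847  0.1274] 2
tri [ 0.5704 -0.4312 -0.1262] 3
[ 0.5368407  -0.39788985  0.2514959 ] 70.92369645450083
[[148  53  79]
 [139  42  76]
 [143  48  77]
 [143  44  73]
 [146  42  71]] [194 145  76]
```

```bash
python3 -m crank '[0,0,0.0127,-0.0214,0.0065,-0.04,70,0,0,0,0,0,-0.042,70,0,0,0,0,0,-0.042,70,0,0,0,0,0,-0.042,70,0,0,0,0,0,-0.03,70,0,0,0,0,0,0,70,0,0,0,0,0,0,70]'
python3 - <<'E'
from h import *
d=load('w5'); t=load('top0')
P=[(298.4,24.2),(338.1,23.4),(340.1,212.8),(302.1,213.7)];Q=[(507.9,235.8),(525.1,240.9),(503.5,304),(489.4,299.6)]
for i,j in [(0,2),(1,3),(2,0),(3,1)]: print('tri',tri([(d,*P[i]),(t,*Q[j])]).round(4))
d=load('w2'); 
R=np.array([[.993,-.117,.018],[-.119,-.982,.148],[0,-.149,-.989]]); p=np.array([.5343,-.0179,.0415])
for u,v,x in [(275,310,-.0169),(366,310,.0169)]:
    c,r=ray(d,u,v); c=R.T@(c-p); r=R.T@r; k=(x-c[0])/r[0]; print('tip tool frame',(c+k*r).round(4))
# wedge in the current wrist picture
d=shot('wrist','w6'); o=observe(); T=np.array([.5154,-.3914]); print(o['position'],T-o['position'][:2])
a=np.array([.4014,-.3537,.003]); v=np.array([np.cos(np.radians(161.65)),np.sin(np.radians(161.65)),0]); n=np.array([-v[1],v[0],0])
q=[proj(d,a+n*s*.016) for s in(1,-1)]+[proj(d,a-v*.08+[0,0,.016]+n*s*.016) for s in(1,-1)]; print(np.round(q,1))
g=d['frame'][...,0]
e1=edge(g,q[0],q[2],half=15); e2=edge(g,q[1],q[3],half=15); print(e1,e2)
E
```

```text
time_s: 12.45
position: [0.516, -0.392, 0.0569]
tool_rot: [[0.315, 0.949, -0.005], [0.949, -0.315, 0.001], [-0.0, -0.005, -1.0]]
ft_force: [0.6, 0.0, 0.7]
grip_width: 0.0597
tri [ 0.3957 -0.3694  0.0059]
tri [ 4.058e-01 -3.382e-01 -2.000e-04]
tri [ 0.5546 -0.3861  0.0086]
tri [ 0.5384 -0.416   0.0389]
tip tool frame [-0.0169 -0.0088  0.0109]
tip tool frame [ 0.0169 -0.0083  0.0118]
[ 0.51629586 -0.39263175  0.05795521] [-0.00089586  0.00123175]
[[278.9  -1.7]
 [361.9  -1.7]
 [281.  209.8]
 [359.6 209.8]]
[1.0291589e-02 9.9994701e-01 2.8023322e+02 1.1129939e+02] [ 1.10256383e-02 -9.99939203e-01  3.61191040e+02  1.10431076e+02]
```

```bash
python3 -m crank '[0,0,0,-0.001,0.001,-0.025,70,0,0,0,0,0,-0.01,70,0,0,0,0,0,-0.005,70,0,0,0,0,0,0,70,0,0,0,0,0,0,70]'
python3 -m crank '[0,0,0,0,0,0,20,0,0,0,0,0,0,20,0,0,0,0,0,0,20,0,0,0,0,0,0,20,0,0,0,0,0,0,20,0,0,0,0,0,0,20]' 50
```

```text
time_s: 13.0
position: [0.5147, -0.3921, 0.017]
tool_rot: [[0.316, 0.949, -0.005], [0.949, -0.316, 0.0], [-0.001, -0.004, -1.0]]
ft_force: [1.6, -0.0, 1.1]
grip_width: 0.0599
time_s: 13.6
position: [0.5147, -0.3921, 0.0168]
tool_rot: [[0.316, 0.949, -0.005], [0.949, -0.316, 0.0], [-0.001, -0.004, -1.0]]
ft_force: [-0.6, 0.3, 5.4]
grip_width: 0.0309
```

```bash
python3 -m crank '[0,0,0,0,0,0.02,20,0,0,0,0,0,0.04,20,0,0,0,0,0,0.04,20,0,0,0,0,0,0,20]'
python3 -m crank '[0,0,-0.137,-0.0015,0.0304,0,20,0,0,-0.137,-0.0015,0.0304,0,20,0,0,-0.137,-0.0015,0.0304,0,20,0,0,-0.137,-0.0015,0.0304,0,20,0,0,-0.137,-0.0015,0.0304,0,20,0,0,-0.137,-0.0015,0.0304,0,20,0,0,-0.137,-0.0015,0.0304,0,20,0,0,-0.137,-0.0015,0.0304,0,20,0,0,-0.137,-0.0015,0.0304,0,20,0,0,-0.137,-0.0015,0.0304,0,20,0,0,0,0,0,0,20,0,0,0,0,0,-0.03,20,0,0,0,0,0,-0.02,20,0,0,0,0,0,0,20,0,0,0,0,0,0,20]'
python3 - <<'E'
from h import *
shot('wrist','w7'); print(observe()['position'],observe()['tool_rot'])
E
```

```text
time_s: 14.0
position: [0.5159, -0.3933, 0.1215]
tool_rot: [[0.316, 0.949, 0.001], [0.949, -0.316, -0.006], [-0.005, 0.003, -1.0]]
ft_force: [-0.7, -1.0, -0.5]
grip_width: 0.031
time_s: 15.5
position: [0.4995, -0.0882, 0.066]
tool_rot: [[0.993, -0.12, -0.0], [-0.12, -0.993, 0.006], [-0.001, -0.006, -1.0]]
ft_force: [0.1, 0.2, -0.3]
grip_width: 0.0311
[ 0.49977344 -0.08825824  0.0665738 ] [[ 9.92780796e-01 -1.19935732e-01  1.30846727e-03]
 [-1.19941114e-01 -9.92766209e-01  5.42071603e-03]
 [ 6.48864546e-04 -5.53852180e-03 -9.99984452e-01]]
```

View pics/w7.png

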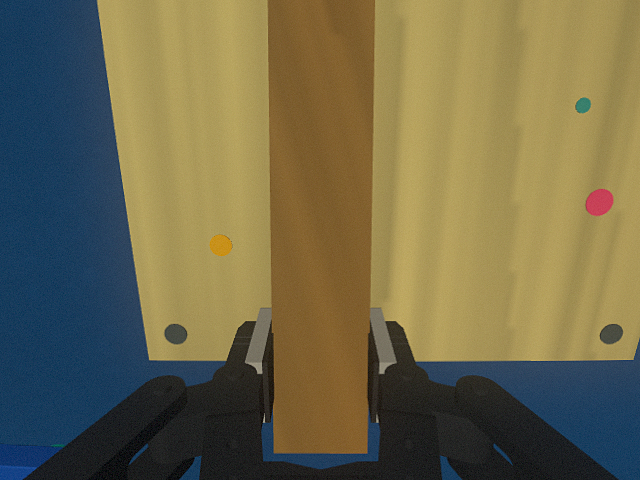

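The wedge is held straight along the board (columns 270–372), and the stand lies beyond the top of the picture. I'll lower it to contact with the board.

```bash
python3 -m crank '[0,0,0,0,0,-0.015,20,0,0,0,0,0,-0.01,20,0,0,0,0,0,-0.004,20,0,0,0,0,0,0,20,0,0,0,0,0,0,20]'
python3 -m crank '[0,0,0,0,0,-0.001,20,0,0,0,0,0,0,20]'
python3 -m crank '[0,0,0,0,0,-0.001,20,0,0,0,0,0,0,20]'
python3 -m crank '[0,0,0,0,0,-0.001,20,0,0,0,0,0,0,20]'
```

```text
time_s: 16.05
position: [0.4996, -0.0879, 0.0374]
tool_rot: [[0.993, -0.12, 0.001], [-0.12, -0.993, 0.006], [0.0, -0.006, -1.0]]
ft_force: [-0.2, -0.6, -0.6]
grip_width: 0.031
time_s: 16.25
position: [0.4995, -0.0878, 0.0362]
tool_rot: [[0.993, -0.12, 0.001], [-0.12, -0.993, 0.006], [0.0, -0.006, -1.0]]
ft_force: [-0.1, 0.3, -0.1]
grip_width: 0.0307
time_s: 16.45
position: [0.4993, -0.0878, 0.0349]
tool_rot: [[0.993, -0.12, 0.0], [-0.12, -0.993, 0.006], [-0.0, -0.006, -1.0]]
ft_force: [0.2, -1.2, 0.2]
grip_width: 0.0307
time_s: 16.65
position: [0.4994, -0.0878, 0.0347]
tool_rot: [[0.993, -0.12, 0.001], [-0.12, -0.993, 0.006], [0.0, -0.006, -1.0]]
ft_force: [-2.8, 0.7, 9.1]
grip_width: 0.0306
```

```bash
python3 -m crank '[0,0,0,0,0,0.0006,20,0,0,0,0.0008,0.007,0,20,0,0,0,0.0008,0.007,0,20,0,0,0,0.0008,0.007,0,20,0,0,0,0.0009,0.007,0,20,0,0,0,0.0008,0.007,0,20,0,0,0,0.0006,0.005,0,20,0,0,0,0,0,0,20,0,0,0,0,0,0,20]'
python3 - <<'E'
from h import *
d=shot('wrist','w8'); t=shot('top','t4'); o=observe(); p=o['position']-[.5512,.0488,0]; print('board',p[0]*.9928-p[1]*.1197,p[0]*.1197+p[1]*.9928)
E
```

```text
time_s: 17.55
position: [0.5043, -0.0466, 0.0347]
tool_rot: [[0.993, -0.12, 0.001], [-0.12, -0.993, 0.007], [0.0, -0.007, -1.0]]
ft_force: [1.2, 3.9, 5.7]
grip_width: 0.0308
board -0.035127967258958094 -0.10036795399369404
```

View pics/w8.png

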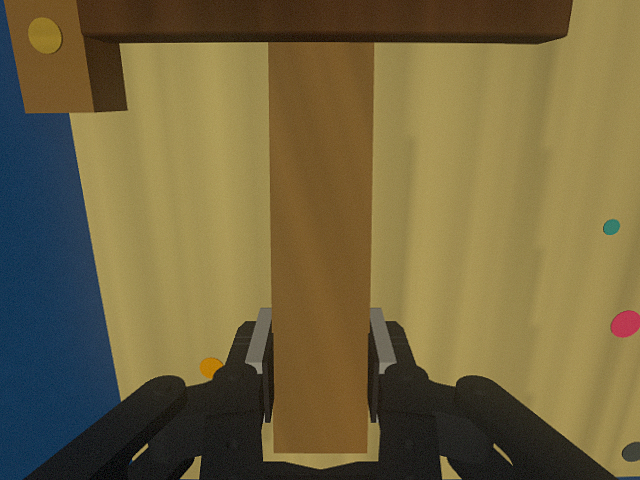

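The wedge heads under the middle of the slab's open end: wedge columns 269–375, slab about 82–548, row 42. The slab corner touches the fence at the left. I'll advance while tracking the edge height.

```bash
cat >> h.py <<'E'
C=np.array([.5512,.0488]); EX=np.array([.9928,-.1197]); EY=np.array([.1197,.9928])
def edgeh(d,bx,z0,col,ylo=0.0,half=12):
    """height of slab's lower front edge (plane by=ylo) near board x = bx, searched about z0"""
    out=[]
    for b in bx:
        w=lambda z:np.r_[C+EX*b+EY*ylo,z]
        zs=np.arange(z0-.008,z0+.012,.0002); px=np.float32([proj(d,w(z)) for z in zs])
        v=cv2.remap(d['frame'][...,col],px[:,0][None],px[:,1][None],cv2.INTER_LINEAR)[0].astype(float)
        v=cv2.GaussianBlur(v[None],(9,1),2)[0]; g=abs(np.gradient(v)); out.append((zs[g[5:-5].argmax()+5]*1e3).round(1))
    return out
E
python3 - <<'E'
from h import *
d=load('w8'); print(edgeh(d,[-.09,-.08,-.07,-.06,-.01,0,.01,.02],.026,0))
E
python3 -m crank '[0,0,0,0.0006,0.005,0,20,0,0,0,0.0006,0.005,0,20,0,0,0,0.0005,0.004,0,20,0,0,0,0,0,0,20]'
python3 - <<'E'
from h import *
d=shot('wrist','w9'); print(edgeh(d,[-.09,-.08,-.07,-.06,-.01,0,.01,.02],.028,0))
E
python3 -m crank '[0,0,0,0.0006,0.005,0,20,0,0,0,0.0005,0.004,0,20,0,0,0,0,0,0,20]'
python3 - <<'E'
from h import *
d=shot('wrist','w10'); print(edgeh(d,[-.09,-.08,-.07,-.06,-.01,0,.01,.02],.030,0))
E
```

```text
[np.float64(24.0), np.float64(23.2), np.float64(21.8), np.float64(24.2), np.float64(23.4), np.float64(22.4), np.float64(23.4), np.float64(24.0)]
time_s: 18.05
position: [0.5061, -0.0336, 0.0347]
tool_rot: [[0.993, -0.12, 0.001], [-0.12, -0.993, 0.005], [0.001, -0.005, -1.0]]
ft_force: [0.7, -3.7, 4.2]
grip_width: 0.0313
[np.float64(24.8), np.float64(31.2), np.float64(28.0), np.float64(24.4), np.float64(24.6), np.float64(27.4), np.float64(32.8), np.float64(21.2)]
time_s: 18.4
position: [0.5072, -0.0248, 0.0347]
tool_rot: [[0.993, -0.12, 0.001], [-0.12, -0.993, 0.005], [0.001, -0.005, -1.0]]
ft_force: [0.4, -4.9, 4.3]
grip_width: 0.0309
[np.float64(39.6), np.float64(39.6), np.float64(39.8), np.float64(40.8), np.float64(39.8), np.float64(40.4), np.float64(39.0), np.float64(33.8)]
```

```bash
python3 -c "
from h import *
shot('scene','s1')"
python3 -m crank '[0,0,0,0.0005,0.004,0,20,0,0,0,0.0005,0.004,0,20,0,0,0,0,0,0,20,0,0,0,0,0,0,20]'
python3 - <<'E'
from h import *
o=observe(); p=o['position'][:2]-C; by=p@EY; tip=by+.12; e=(3+tip*200-8); print('board',p@EX,by,'edge lift mm',e,'foot',e*130/150, o['ft_force'])
d=shot('scene','s2'); t=shot('top','t5'); w=shot('wrist','w11')
# predicted far-side slab corners / foot in the scene at lift 0 and 4.3
ang=np.arctan2(.005,.15)
def st(x,y,z,a=ang):  # stand frame -> world, pitching about far foot outer edge y=+70, sole
    yy=y-.07; y2=.07+yy*np.cos(a)+z*np.sin(a); z2=-yy*np.sin(a)+z*np.cos(a)
    return np.r_[C+EX*(x-.035)+EY*(y2+.08),z2+.018]
for nm,P in [('top open far',(.065,-.08,.024)),('bot open far',(.065,-.08,.008)),('top end far',(.065,.08,.024)),('bot end far',(.065,.08,.008)),('foot',(.058,-.06,0))]:
    print(nm,proj(d,st(*P,a=0)).round(1),proj(d,st(*P)).round(1))
s=load('s1')['frame'][195:325,250:410];e=d['frame'][195:325,250:410]
z=lambda a:cv2.resize(a,None,fx=2.5,fy=2.3,interpolation=cv2.INTER_CUBIC)
crop=d['frame'][215:300,285:395]
b=cv2.resize(crop,None,fx=5,fy=5,interpolation=cv2.INTER_CUBIC)          # 550x425
tt=cv2.resize(t['frame'][205:295,235:355],None,fx=2,fy=2,interpolation=cv2.INTER_CUBIC)
ww=cv2.resize(w['frame'],(233,175),interpolation=cv2.INTER_AREA)
o2=np.zeros((600,800,3),np.uint8); o2[:425,:550]=b; o2[:180,555:795]=tt; o2[185:360,555:788]=ww
cc=w['frame'][0:170,:]; o2[428:598,:640]=cc
cv2.imwrite('pics/c3.png',o2[:,:,::-1])
E
```

```text
time_s: 18.9
position: [0.5081, -0.0168, 0.0347]
tool_rot: [[0.993, -0.12, 0.001], [-0.12, -0.993, 0.005], [0.0, -0.005, -1.0]]
ft_force: [-0.5, -5.2, 5.8]
grip_width: 0.0308
board -0.034896115901844944 -0.07031350515558032 edge lift mm 4.937298968883933 foot 4.278992439699408 [-0.53924531 -5.21805956  5.75722147]
top open far [317.3 255.6] [317.6 254.4]
bot open far [317.3 259.8] [317.4 258.6]
top end far [373.8 281.6] [374.1 281.8]
bot end far [373.2 285.8] [373.3 285.9]
foot [325.4 263.3] [325.4 262.2]
```

View pics/c3.png

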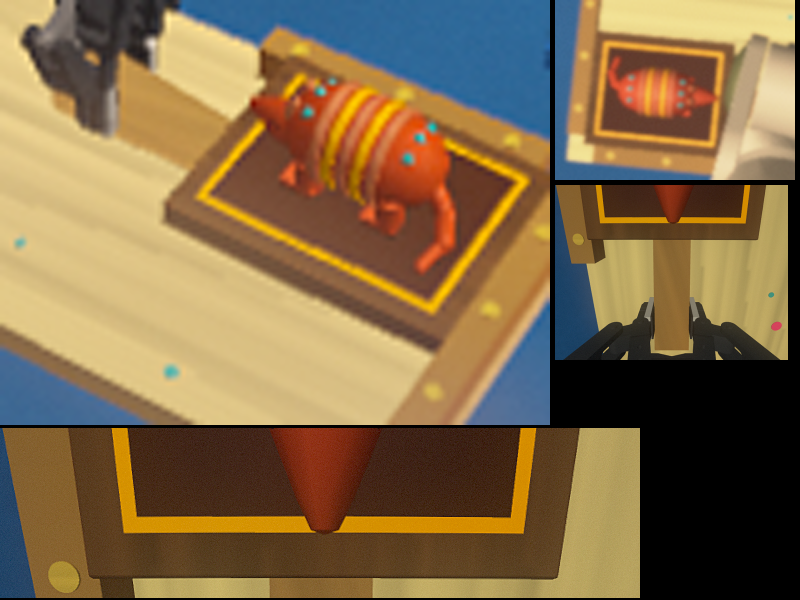

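```bash
python3 - <<'E'
from h import *
def pit(n,c,yaw):
    d=load(n); ex=np.r_[np.cos(yaw),np.sin(yaw),0]; ey=np.r_[-np.sin(yaw),np.cos(yaw),0]; c=np.r_[c,0]
    P=[proj(d,c+ex*.065+ey*y+[0,0,.026]) for y in(-.07,.07)]; res=[]
    for ch in (0,1):
        l=edge(d['frame'][...,ch],P[0],P[1],half=3.5,n=80)
        z=[];
        for p in P:
            k=(p-l[2:])@l[:2]; q=l[2:]+k*l[:2]; cc,r=ray(d,*q); t=((c+ex*.065-cc)@ex)/(r@ex); w=cc+t*r; z.append([(w-c)@ey,w[2]])
        z=np.array(z); res.append((z[:,1].round(4).tolist(),'slope',((z[0,1]-z[1,1])/(z[1,0]-z[0,0])).round(4)))
    print(n,res)
pit('scene0',(.5461,.0840),-.091)
c=C+EX*-.035+EY*.08
pit('s1',c,-.12); pit('s2',c,-.12)
# snug: slab top rectangle in t5 against board frame
t=load('t5'); Q=[proj(t,np.r_[C+EX*x+EY*y,.042]) for x,y in [(-.1,.16),(.03,.16),(.03,.0),(-.1,0)]]
for nm,a,b in [('x+ edge',Q[0+1],Q[2]),('y+ edge',Q[0],Q[1])]:
    l=edge(t['frame'][...,2],a,b,half=4); w=np.array([onz(t,*(l[2:]+l[:2]*k),.042)[:2] for k in(-20,20)])-C; print(nm,(w@EX).round(4),(w@EY).round(4))
# bystanders: top view change vs start
a=load('top0')['frame'].astype(int); b=t['frame'].astype(int); m=(abs(a-b).max(2)>60).astype(np.uint8); m=cv2.morphologyEx(m,cv2.MORPH_OPEN,np.ones((3,3)))
n,_,s,_=cv2.connectedComponentsWithStats(m); print(s[1:].tolist())
print(observe()['time_s'])
E
```

```text
scene0 [([0.0233, 0.0229], 'slope', np.float64(0.0024)), ([0.0231, 0.0229], 'slope', np.float64(0.0015))]
s1 [([0.0269, 0.0234], 'slope', np.float64(0.0254)), ([0.0266, 0.0235], 'slope', np.float64(0.0227))]
s2 [([0.0274, 0.0241], 'slope', np.float64(0.0239)), ([0.0274, 0.0239], 'slope', np.float64(0.0247))]
x+ edge [0.0294 0.0295] [0.141  0.0498]
y+ edge [-0.0764  0.0146] [0.1581 0.1585]
[[275, 212, 70, 61, 1576], [250, 221, 69, 63, 1661], [344, 227, 53, 46, 697], [285, 228, 19, 4, 61], [277, 231, 4, 10, 37], [282, 231, 38, 21, 426], [491, 238, 34, 66, 1098], [276, 241, 27, 24, 333], [273, 245, 3, 3, 9], [273, 250, 3, 6, 18], [304, 253, 7, 4, 25], [314, 254, 4, 10, 35], [284, 263, 29, 4, 98], [313, 268, 3, 3, 9], [327, 271, 49, 28, 873], [198, 284, 192, 196, 18423], [340, 368, 300, 112, 19248], [433, 372, 26, 17, 161], [322, 384, 4, 10, 30], [304, 420, 40, 26, 528], [303, 450, 60, 30, 1242], [384, 474, 14, 6, 70]]
19.05
```

```bash
python3 - <<'E'
from h import *
s1,s2=load('s1'),load('s2'); a,b=[cv2.cvtColor(x['frame'],cv2.COLOR_RGB2GRAY) for x in(s1,s2)]
def st(x,y,z,l):  # l: lift of slab edge (mm)
    g=np.arctan2(l/1e3,.15); yy=y-.07; return np.r_[C+EX*(x-.035)+EY*(.15+yy*np.cos(g)+z*np.sin(g)),.018-yy*np.sin(g)+z*np.cos(g)]
pts=[(.055,-.07,.024),(.055,-.03,.024),(.055,0,.024),(.055,.04,.024),(.055,.07,.024),(0,.07,.024),(0,0,.08),(0,.03,.075),(0,-.02,.075)]
P=np.float32([proj(s1,st(*p,3.34)) for p in pts]); q,ok,e=cv2.calcOpticalFlowPyrLK(a,b,P[:,None],None,winSize=(13,13),maxLevel=0)
for p,x,y in zip(pts,P,q[:,0]): print(p,'flow',(y-x).round(2),'pred',(proj(s1,st(*p,4.94))-x).round(2))
# whole-shape: same from before-lift top view t3/t4 vs t5 : armadillo back moves in +y by ~z*pitch
t4,t5=load('t4'),load('t5'); a,b=[cv2.cvtColor(x['frame'],cv2.COLOR_RGB2GRAY) for x in(t4,t5)]
pts=[(0,0,.08),(0,.03,.075),(0,.02,.078),(.05,.07,.024),(.055,0,.024)]
P=np.float32([proj(t4,st(*p,0)) for p in pts]); q,ok,e=cv2.calcOpticalFlowPyrLK(a,b,P[:,None],None,winSize=(15,15),maxLevel=1)
for p,x,y in zip(pts,P,q[:,0]): print('top',p,'flow',(y-x).round(2),'pred',(proj(t4,st(*p,4.94))-x).round(2))
# gold line pitch in s2 and scene0
def gold(n,c,yaw):
    d=load(n); ex=np.r_[np.cos(yaw),np.sin(yaw),0]; ey=np.r_[-np.sin(yaw),np.cos(yaw),0]; c=np.r_[c,0]
    lab=d['frame'].astype(int); m=np.clip(lab[...,0]-lab[...,2],0,255).astype(np.uint8)
    for off in(.049,.053):
        P=[proj(d,c+ex*off+ey*y+[0,0,.042+(.003 if n!='scene0' and y<0 else 0)]) for y in(-.055,.055)]
        l=edge(m,P[0],P[1],half=3,n=80,sgn=0); z=[]
        for p in P:
            q=l[2:]+((p-l[2:])@l[:2])*l[:2]; cc,r=ray(d,*q); w=cc+r*(((c+ex*off-cc)@ex)/(r@ex)); z.append([(w-c)@ey,w[2]])
        z=np.array(z); print(n,off,z[:,1].round(4),((z[0,1]-z[1,1])/(z[1,0]-z[0,0])).round(4))
gold('scene0',(.5461,.0840),-.091); c=C+EX*-.035+EY*.08; gold('s1',c,-.12); gold('s2',c,-.12)
E
```

```text
(0.055, -0.07, 0.024) flow [ 0.01 -0.47] pred [ 0.11 -0.36]
(0.055, -0.03, 0.024) flow [6.81 3.08] pred [ 0.11 -0.24]
(0.055, 0, 0.024) flow [-0.18 -0.24] pred [ 0.11 -0.15]
(0.055, 0.04, 0.024) flow [-0.25 -0.28] pred [ 0.1  -0.04]
(0.055, 0.07, 0.024) flow [ 0.01 -0.01] pred [0.09 0.04]
(0, 0.07, 0.024) flow [0.   0.02] pred [0.09 0.04]
(0, 0, 0.08) flow [ 0.15 -0.01] pred [ 0.33 -0.08]
(0, 0.03, 0.075) flow [ 0.18 -0.1 ] pred [0.31 0.01]
(0, -0.02, 0.075) flow [ 0.18 -0.16] pred [ 0.31 -0.14]
top (0, 0, 0.08) flow [-1.17 -0.25] pred [-1.3  -0.19]
top (0, 0.03, 0.075) flow [-0.84 -0.12] pred [-1.19 -0.15]
top (0, 0.02, 0.078) flow [-1.06 -0.08] pred [-1.25 -0.16]
top (0.05, 0.07, 0.024) flow [-0.21 -0.04] pred [-0.34 -0.03]
top (0.055, 0, 0.024) flow [1.09 0.01] pred [-0.43 -0.13]
scene0 0.049 [0.0382 0.0396] -0.0132
scene0 0.053 [0.0387 0.0376] 0.0104
s1 0.049 [0.0417 0.0384] 0.03
s1 0.053 [0.0402 0.039 ] 0.0116
s2 0.049 [0.0445 0.0329] 0.1079
s2 0.053 [0.042 0.039] 0.0271
```

```bash
python3 -m crank '[0,0,0,0,0,0,20,0,0,0,0,0,0,20,0,0,0,0,0,0,20,0,0,0,0,0,0,20,0,0,0,0,0,0,20]'
python3 - <<'E'
from h import *
b=shot('scene','s3')['frame'].astype(int); a=load('s2')['frame'].astype(int); print('settled diff',abs(a-b)[200:320,250:410].mean())
print(close_job())
E
```

```text
time_s: 19.55
position: [0.5081, -0.0168, 0.0347]
tool_rot: [[0.993, -0.12, 0.001], [-0.12, -0.993, 0.005], [0.001, -0.005, -1.0]]
ft_force: [-0.2, -4.7, 4.3]
grip_width: 0.0308
settled diff 0.9155034722222222
the job is handed in; nothing more can be done
None
```

The stand is snug in both stops, its open end is raised on the wedge, and the job was handed in at about 19.6 s with the gripper still holding the wedge. I pushed the stand against the end stop and then the fence, stopping at about 15 N and 13 N. The wedge then went in along the board under the middle of the open end.

**Lift:** From the wedge's position, both feet should be about 4.2 mm clear. The side picture's edge slope gives about 3 mm and the picture motion about 3.7 mm, so they disagree by about 1 mm. All are within a few millimetres and well under a pencil's thickness. I inferred the lift from these checks, because no camera could see the feet directly.

**Snugness:** In the last top view the slab's edges read 29.5 mm and 158.3 mm on the board, against 30 and 160 when fully home. They are parallel to the stops and within the camera's accuracy of about 2 mm. As the stand tilted, it probably slid back about half a millimetre from the end stop at its feet while still touching the stop's upper edge.

**Checks that were no use:** The wrist camera was almost directly above the edge, so it could not give its height. The gold-line slope was too noisy to rely on.

**Everything else:** Comparing the top view with the start showed no change to the listed bystanders. The arm hid one or both of the blue look-alike stands in the final picture, so I could not compare those. During the final hold the pose stayed still, with about 5 N on the wedge.

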